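Lay the tea tray for three guests

TASK

Lay the tea tray for three guests: stand each of the three small glass tea cups on a small saucer of its own, and the one larger glass serving cup on the large saucer, every cup upright in the middle of its saucer. Set the glasses down gently, without dropping or knocking over any. Leave the saucers where they lie on the tray, and leave the lidded sugar jar and the teapot alone.

Things in the scene. Friction and masses are not known exactly. Their poses are not given: they have to be found in the camera images.
- cup_a: Small handleless clear glass tea cup, one of three alike: foot 36 mm across, 47 mm across at 16 mm up, then almost straight to a rim 50 mm across; 54 mm tall, walls 3 mm, open at the top, about 90 g. Origin: centre of its underside, z up. Starts upright on the bamboo mat.
- cup_b: Small handleless clear glass tea cup, one of three alike: foot 36 mm across, 47 mm across at 16 mm up, then almost straight to a rim 50 mm across; 54 mm tall, walls 3 mm, open at the top, about 90 g. Origin: centre of its underside, z up. Starts upright on the bamboo mat.
- cup_c: Small handleless clear glass tea cup, one of three alike: foot 36 mm across, 47 mm across at 16 mm up, then almost straight to a rim 50 mm across; 54 mm tall, walls 3 mm, open at the top, about 90 g. Origin: centre of its underside, z up. Starts upright on the bamboo mat.
- serving_cup: The one larger handleless clear glass cup (the serving cup from which the small ones are filled): foot 52 mm across, 60 mm at 16 mm up, then almost straight to a rim 62 mm across; 78 mm tall, walls 3 mm, open at the top, about 170 g. Origin: centre of its underside, z up. Starts upright on the bamboo mat.
- saucer_a: Small white ceramic saucer, one of three alike: round, 92 mm across the rim, 11 mm tall; a flat floor 60 mm across lies 4 mm above its underside and the rim slopes up round it; about 90 g, loose. Origin: centre of its underside, z up. Lies on the green tray (see saucer_large).
- saucer_b: Small white ceramic saucer, one of three alike: round, 92 mm across the rim, 11 mm tall; a flat floor 60 mm across lies 4 mm above its underside and the rim slopes up round it; about 90 g, loose. Origin: centre of its underside, z up. Lies on the green tray (see saucer_large).
- saucer_c: Small white ceramic saucer, one of three alike: round, 92 mm across the rim, 11 mm tall; a flat floor 60 mm across lies 4 mm above its underside and the rim slopes up round it; about 90 g, loose. Origin: centre of its underside, z up. Lies on the green tray (see saucer_large).
- saucer_large: The one large white ceramic saucer: round, 116 mm across the rim, 13 mm tall; flat floor 80 mm across, 4 mm above its underside; about 160 g, loose. Origin: centre of its underside, z up. The four saucers lie two by two, centres 105 to 155 mm apart, on a fixed green melamine tray (290 x 310 mm, floor 4 mm thick, rim 22 mm high, at least 10 mm clear of the saucers) on the left or right half of the cabinet.
- sugar_jar: Bystander, leave alone: squat glass sugar jar closed by a wooden lid with a small ball knob, 60 mm across, 76 mm tall, white inside. Origin: centre of its underside, z up. It stands among the four cups, all with centres at least 85 mm apart, on a fixed dark slatted bamboo mat (250 x 270 mm, 3 mm thick) on the other half from the tray.
- teapot: Bystander, leave alone: round white ceramic teapot, 116 mm across, 118 mm tall, spout to its own +y and handle to its own -y, each about 100 mm from the middle. Origin: centre of its underside, z up. It stands beyond tray and mat, as do, fixed and out of the way, a closed steel tea canister (131 mm tall) and a red candy box with its flap lid half raised (155 mm tall).
Things that resemble listed ones, but are neither listed nor needed, are in the scene too. What is shaped like the cup_b but red is not meant. What is shaped like the cup_a but purple or turquoise is not meant.

How it is judged:
By the outcome, as a careful person would: the job done as asked, in the order asked, and still so for the second after the job is handed in, with the robot touching nothing.
It also fails if it takes over 115 s, if anything falls off the work surface, if the arm or the gripper's body presses on something with over 40 N, if the wrist force passes 120 N, or if a joint passes its speed limit or range.

ROBOT

A 7-joint arm with a two-finger parallel gripper is mounted at the origin on the work surface. World frame = base frame: x ahead of the robot, y to its left, z up, the work surface at z = 0. Lengths are in m, angles in rad, forces in N, time in s.
With the tool pointing down it reaches from about 0.425 to 0.925 m from the base axis. Payload 6.8 kg.
Tool frame: the origin (TCP) lies on the centre line of the jaws, within the pads' length; the fingertips stand 8 mm ahead of it and the grasp point (between the pads) lies 11 mm behind it (r.finger_overhang is the distance from the TCP to the fingertips, in m); x points along the fingers, z is the direction in which the jaws open and shut, and the axes are right-handed (so a half turn about x gives the same grasp; the last joint's range is limited). The gripper opens to 85 mm and grips with 20 to 120 N. Pads are 22 mm wide; open, the fingers measure 114 mm over their backs; the gripper's body (76 mm by 85 mm) begins 54 mm behind the grasp point. The pads swing forward as they close: fully open they stand 13 mm farther back than shut.
Start: joints at [1.089, 0.477, 0.022, 1.555, -0.011, 1.109, -0.083], TCP at [0.246, -0.628, 0.239] pointing down, gripper open.
Joint ranges: [-2.96, 2.96], [-0.34, 2.1], [-1.41, 1.46], [0.24, 2.44], [-1.37, 4.51], [0.17, 1.92], [-2.96, 2.96]. Speed limits (rad/s): [2.39, 2.39, 3.14, 3.14, 3.14, 3.14, 3.14].

INTERFACE

Orientations are given as a rotation vector (axis times angle).
In Python, from bench import r gives the robot as it stands. The module is installed in compiled form; this text tells all that it offers.
- The arm moves only by the tool play_rows, never from a script. Its argument "plan" is a list of rows, each a list of 5 numbers: the opening, from -1 (shut) to 1 (fully open), then the shift along the world's x, y, z in m, then the turn about the world's z in rad. A call has 1 to 10 rows; each row is the pose to reach, as a shift and turn from the pose commanded when the call began; what a row does not reach only later rows make up. A row lasts 1/10 s, in which the tool goes at most 50 mm and 8.59 degrees, less where a joint would pass 70% of its speed; a pose out of reach is approached as far as the arm can. A call with a gripper value outside its range is refused whole. The fingers move at their own pace and stop on an object; "force" is the grip in N (left out, the last holds). Time passes only in rows, so rows that repeat a pose let the fingers close. It gives the time, the measured TCP pose, the force and the opening at its end, in the units of the state.
- r.get_obs(): the state, without advancing time (a new reading comes with each control period).
- r.grab_frame(name): name is "scene" or "top"; returns a dict with "pixels" (480x640x3 uint8, blue, green, red), "z_map" (480x640 float32, m along the optical axis (not along the pixel's ray), 0 where there is no reading), "vfov" (degrees; the focal length in pixels is half the picture's height over the tangent of half this angle, whatever the lens; pixels are square), "cx", "cy" (the principal point, pixels), "R" (3x3) and "t" (3): a world point X has camera coordinates R X + t. Camera axes: x right, y down, z forward; pixel columns grow to the right and rows downward; lengths in m; the calibration is good to about 2 mm. A picture is of the moment at which its call begins.
- r.hand_in(): hands the job in, once; it reports no verdict.
Trained networks look in a picture, given as the dict that the camera call returned (one of the last four; its "shot" number tells which), for a name from the list of things; names that differ only in an ending like _2 or _b are one class to them, and where a whole thing is asked for, a point or a joint stands for the part that bears it (a point fixed in the world has none). Each returns a list of dicts, best first, with "conf" (0 to 1); they miss things now and then, are a little off and sometimes report something else, mostly with a low value. They report only what shows in the picture. A call takes as long as a camera call. They do not tell look-alikes from the thing itself.
- r.outline_of(picture, label): "mask" (480x640 bool, what is visible of it) and "bbox" ([left, top, right, bottom] as shares, 0 to 1, of the picture: columns of its width, rows of its height, round what is visible of it).
- r.pinpoint(picture, label): "position" ([column, row] as shares, 0 to 1, of the picture: columns of its width, rows of its height: a listed point, or the origin of a listed thing).
The state is a dict: "clock": time; "joints": joint angles; "qvel": joint speeds; "tau": joint torques, N m; "tcp_pos": TCP position; "orientation": TCP orientation; "contact_force": force on the tool from outside, world axes, zero at the start; "moment": the same for the moment, N m; "grip_width": finger opening in m.
Only numpy, scipy, OpenCV 4.12 (cv2) and the standard library are available. Lean on these libraries where they do the work, as an engineer would, in place of code of your own. Each camera call takes 0.05 s, during which the arm holds its last target.

## Working session

There is one attempt and no reset: what is moved stays moved. The work goes in short steps, Python scripts to look and compute and a tool call to move; the robot and the scene stay as the last step left them, time stands still between calls to the robot, and variables do not carry over. Pictures are saved under pics/ and viewed, and the job is handed in when it is done.

Besides the shell and the picture viewer there is one more tool, called after ">>>" as name([rows], argument=value, ...), one row to a line, values as JSON. play_rows: Moves the arm, as the interface text tells. Its arguments: {"type":"object","properties":{"plan":{"type":"array","items":{"type":"array","items":{"type":"number"}}},"force":{"type":"number"}},"required":["plan"]}

```bash
mkdir -p pics; ls; cat > h.py <<'E'
import numpy as np, cv2
from bench import r
def f(p): return 240/np.tan(np.radians(p['vfov'])/2)
def w(p,u,v,z):  # z = camera depth
    F=f(p); c=np.array([(u-p['cx'])*z/F,(v-p['cy'])*z/F,z]); R=np.array(p['R']); return R.T@(c-np.array(p['t']))
def onplane(p,u,v,h):
    F=f(p);R=np.array(p['R']);t=np.array(p['t']); d=R.T@np.array([(u-p['cx'])/F,(v-p['cy'])/F,1]); o=-R.T@t
    return o+d*(h-o[2])/d[2]
def proj(p,X):
    c=np.array(p['R'])@np.array(X)+np.array(p['t']); return f(p)*c[0]/c[2]+p['cx'],f(p)*c[1]/c[2]+p['cy']
E
python3 - <<'E'
from h import *
for n in ("top","scene"):
    p=r.grab_frame(n); cv2.imwrite(f'pics/{n}0.png',p['pixels']); print(n,p['vfov'],p['cx'],p['cy'],p['R'],p['t'])
    for l in ("cup_a","serving_cup","saucer_a","saucer_large","sugar_jar","teapot"):
        for d in r.pinpoint(p,l): print(l,round(d['conf'],2),[round(d['position'][0]*640),round(d['position'][1]*480)])
print(r.get_obs(), r.finger_overhang)
E
```

```text
pics
top 50.1694049936262 317.4443310828355 243.750372891894 [[ 0.00811662 -0.99986188  0.01450329]
 [-0.99783013 -0.00904611 -0.06521658]
 [ 0.06533877 -0.01394249 -0.99776573]] [0.04130754 0.53578997 0.9849759 ]
cup_a 0.92 [178, 281]
cup_a 0.92 [321, 259]
cup_a 0.75 [130, 202]
cup_a 0.71 [237, 352]
cup_a 0.62 [181, 220]
cup_a 0.55 [167, 159]
serving_cup 0.71 [265, 236]
saucer_a 0.94 [433, 284]
saucer_a 0.71 [487, 219]
saucer_a 0.62 [425, 223]
saucer_large 0.84 [493, 286]
sugar_jar 0.9 [259, 289]
teapot 0.88 [318, 134]
scene 52.99455560479297 320.17763212413917 232.39514608963955 [[-0.12741053  0.99174537 -0.01441075]
 [ 0.84889801  0.10152149 -0.5187153 ]
 [-0.51297049 -0.07832305 -0.85482558]] [ 0.00291388 -0.4414565   1.46630096]
cup_a 0.95 [433, 316]
cup_a 0.93 [311, 230]
cup_a 0.91 [387, 237]
cup_a 0.8 [427, 268]
cup_a 0.74 [464, 288]
cup_a 0.63 [382, 178]
serving_cup 0.9 [354, 248]
saucer_a 0.96 [226, 242]
saucer_a 0.75 [231, 203]
saucer_a 0.73 [171, 244]
saucer_large 0.64 [425, 221]
saucer_large 0.61 [184, 198]
sugar_jar 0.69 [295, 324]
teapot 0.67 [297, 324]
{'clock': 0.7, 'joints': array([ 1.08890574,  0.47698725,  0.02239728,  1.55535982, -0.01149168,
        1.10925666, -0.08310456]), 'qvel': array([-0.0011161 , -0.00086218,  0.00143392,  0.00027703,  0.00179075,
       -0.00088999, -0.00053634]), 'tau': array([-1.44375237e-03, -5.96180069e+01,  1.60546370e+00, -2.81502610e+01,
        1.24733362e-02,  1.39288251e-03,  4.50229413e-05]), 'tcp_pos': array([ 0.24650168, -0.62843623,  0.23933341]), 'orientation': array([ 0.92955552,  1.36304844, -0.92963985]), 'contact_force': array([-0.72342566,  0.42946693, -0.14423832]), 'moment': array([ 0.00310569,  0.00789093, -0.02179854]), 'grip_width': 0.08508266699539493} 0.008
```

View pics/top0.png

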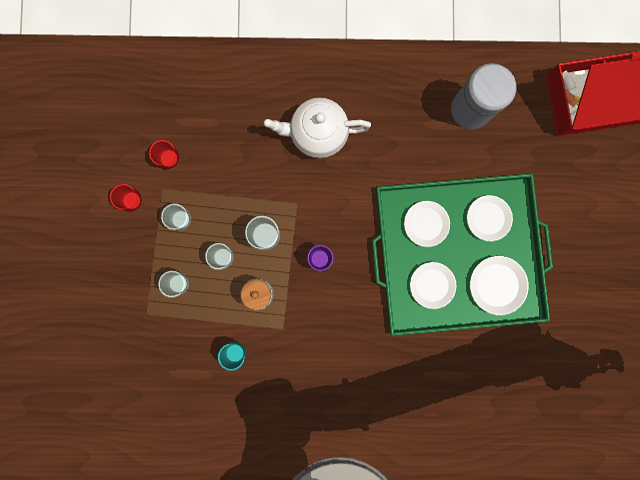

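View pics/scene0.png

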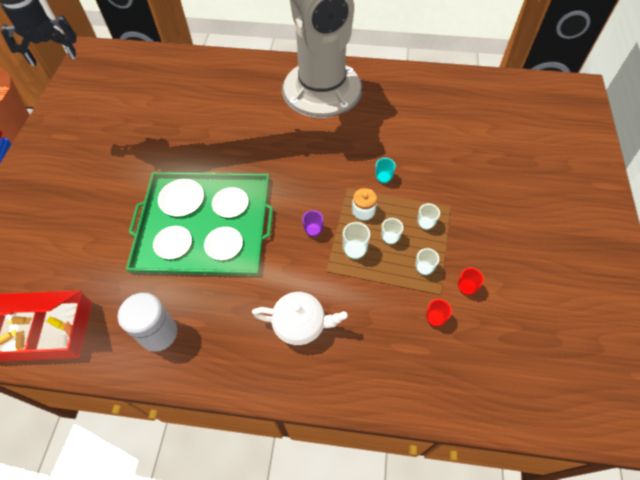

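```bash
cat >> h.py <<'E'
def cloud(p):
    F=f(p); v,u=np.mgrid[0:480,0:640]; z=p['z_map']
    c=np.stack([(u-p['cx'])*z/F,(v-p['cy'])*z/F,z],-1)
    W=(c-np.array(p['t']))@np.array(p['R']); W[z<=0]=np.nan; return W
def circ(P):
    A=np.c_[2*P,np.ones(len(P))]; s=np.linalg.lstsq(A,(P**2).sum(1),rcond=None)[0]; return s[0],s[1],np.sqrt(s[2]+s[0]**2+s[1]**2)
E
python3 - <<'E'
from h import *
for n in ("top","scene"):
    p=r.grab_frame(n); W=cloud(p)
    im=p['pixels']
    if n=="top":
        cv2.imwrite('pics/cropm.png',cv2.resize(im[180:335,140:345],None,fx=3.8,fy=3.8,interpolation=cv2.INTER_CUBIC))
    for l in ("cup_a","serving_cup","saucer_a","saucer_large","sugar_jar","teapot"):
        for d in r.outline_of(p,l):
            m=d['mask']; Q=W[m]; ok=~np.isnan(Q[:,2]); Q=Q[ok]
            if len(Q)<20: print(l,len(Q),m.sum());continue
            vs,us=np.nonzero(m); zt=np.percentile(Q[:,2],98); T=Q[Q[:,2]>zt-.006]
            print(n,l,round(d['conf'],2),(round(us.mean()),round(vs.mean())),'n',m.sum(),len(Q),'z',np.round(np.percentile(Q[:,2],[2,50,98]),3),'topcirc',np.round(circ(T[:,:2]),4),'mean',np.round(Q.mean(0)[:2],4))
E
```

```text
top cup_a 0.84 (320, 257) n 551 548 z [-0.     0.009  0.056] topcirc [0.5077 0.0417 0.0232] mean [0.5085 0.0416]
top cup_a 0.79 (232, 356) n 641 639 z [0.    0.015 0.055] topcirc [0.3229 0.2051 0.0232] mean [0.3195 0.2073]
top cup_a 0.77 (163, 154) n 626 621 z [0.001 0.029 0.055] topcirc [0.7045 0.3433 0.0232] mean [0.7079 0.3476]
top cup_a 0.7 (173, 283) n 614 613 z [0.004 0.027 0.058] topcirc [0.4568 0.3176 0.023 ] mean [0.4567 0.3223]
top cup_a 0.65 (125, 197) n 689 683 z [0.001 0.029 0.055] topcirc [0.6193 0.4144 0.0232] mean [0.6216 0.4182]
top cup_a 0.64 (176, 217) n 634 632 z [0.004 0.028 0.058] topcirc [0.5828 0.3163 0.0232] mean [0.5845 0.3202]
top cup_a 0.58 (218, 256) n 610 607 z [0.002 0.016 0.058] topcirc [0.5092 0.2321 0.0232] mean [0.5102 0.237 ]
top serving_cup 0.71 (262, 232) n 961 954 z [0.003 0.011 0.081] topcirc [0.5521 0.1492 0.0292] mean [0.5555 0.1523]
top saucer_a 0.96 (433, 285) n 1681 1677 z [0.003 0.009 0.016] topcirc [ 0.4576 -0.1809  0.0396] mean [ 0.4575 -0.1816]
top saucer_a 0.9 (489, 218) n 1603 1598 z [0.004 0.009 0.016] topcirc [ 0.5904 -0.2937  0.03
[... 1882 characters left out ...]
aucer_a 0.61 (172, 242) n 909 902 z [0.004 0.009 0.016] topcirc [ 0.5903 -0.2906  0.0387] mean [ 0.5886 -0.2925]
scene saucer_large 0.7 (181, 197) n 1276 1269 z [0.003 0.009 0.018] topcirc [ 0.4585 -0.3061  0.0522] mean [ 0.4543 -0.3092]
scene saucer_large 0.42 (428, 216) n 462 460 z [0.004 0.036 0.058] topcirc [0.4582 0.3214 0.0233] mean [0.4566 0.3218]
scene sugar_jar 0.96 (364, 204) n 622 620 z [0.011 0.063 0.075] topcirc [0.4468 0.1635 0.0099] mean [0.4514 0.1646]
scene teapot 0.94 (299, 318) n 2683 2668 z [0.027 0.076 0.111] topcirc [0.76   0.0479 0.0065] mean [0.769  0.0512]
scene teapot 0.56 (355, 240) n 771 769 z [0.007 0.05  0.081] topcirc [0.5537 0.1526 0.029 ] mean [0.5517 0.1519]
```

View pics/cropm.png

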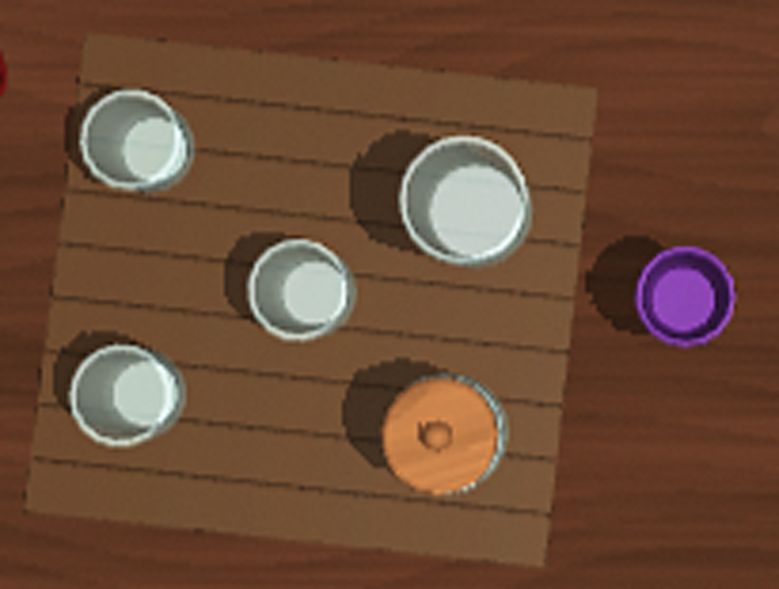

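```bash
python3 - <<'E'
from h import *
from scipy.spatial.transform import Rotation as Ro
print(Ro.from_rotvec(r.get_obs()['orientation']).as_matrix().round(3))
E
```

```text
[[-0.     0.931  0.365]
 [-0.     0.365 -0.931]
 [-1.    -0.     0.   ]]
```

>>> play_rows([
  [1,0.03,0.04,0,0.12],
  [1,0.06,0.08,0,0.24],
  [1,0.09,0.12,0,0.36],
  [1,0.12,0.16,0,0.48],
  [1,0.15,0.2,0,0.6],
  [1,0.18,0.24,0,0.72],
  [1,0.21,0.28,0,0.84],
  [1,0.24,0.32,0,0.96],
  [1,0.27,0.36,0,1.08],
  [1,0.29,0.39,0,1.197],
], force=30)

```text
clock: 2.4
tcp_pos: [0.5386, -0.2349, 0.2397]
orientation: [-0.006, 1.569, 0.007]
contact_force: [0.2, 0.9, 0.3]
grip_width: 0.0853
```

>>> play_rows([
  [0.6,0.004,0.03,0,0],
  [0.6,0.008,0.07,0,0],
  [0.6,0.012,0.115,0,0],
  [0.6,0.016,0.16,0,0],
  [0.6,0.02,0.205,0,0],
  [0.6,0.024,0.25,0,0],
  [0.6,0.028,0.295,0,0],
  [0.6,0.032,0.34,0,0],
  [0.6,0.036,0.385,0,0],
  [0.6,0.04,0.43,0,0],
])

```text
clock: 3.4
tcp_pos: [0.5766, 0.1932, 0.2395]
orientation: [0.0, 1.57, -0.001]
contact_force: [0.4, -0.6, -0.9]
grip_width: 0.0684
```

>>> play_rows([
  [0.6,0.003,0.04,0,0],
  [0.6,0.005,0.08,0,0],
  [0.6,0.007,0.11,-0.02,0],
  [0.6,0.007,0.126,-0.05,0],
  [0.6,0.007,0.126,-0.08,0],
  [0.6,0.007,0.126,-0.11,0],
  [0.6,0.007,0.126,-0.13,0],
  [0.6,0.007,0.126,-0.14,0],
  [0.6,0.007,0.126,-0.14,0],
  [0.6,0.007,0.126,-0.14,0],
])

```text
clock: 4.4
tcp_pos: [0.5841, 0.318, 0.1003]
orientation: [0.001, 1.57, 0.0]
contact_force: [-0.1, 0.5, -0.5]
grip_width: 0.0685
```

```bash
python3 - <<'E'
from h import *
p=r.grab_frame("top"); cv2.imwrite('pics/t1.png',cv2.resize(p['pixels'][150:330,100:340],None,fx=3,fy=3))
q=r.grab_frame("scene"); cv2.imwrite('pics/s1.png',cv2.resize(q['pixels'][130:330,290:500],None,fx=2.8,fy=2.8))
o=r.get_obs();print(o['tcp_pos'],o['grip_width'],o['joints'])
E
```

```text
[0.58434022 0.31821089 0.10090316] 0.0682080208707899 [-0.25018607  0.65519995 -0.49104378  1.66423788  0.37167645  0.91361963
 -0.88439191]
```

View pics/t1.png

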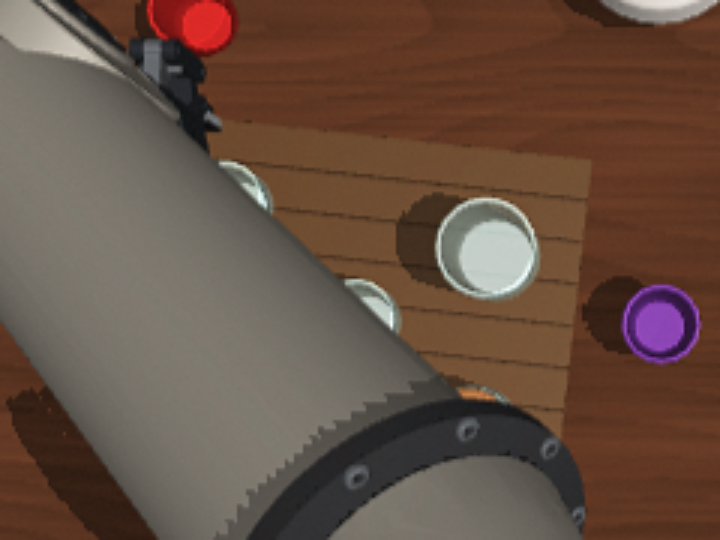

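View pics/s1.png

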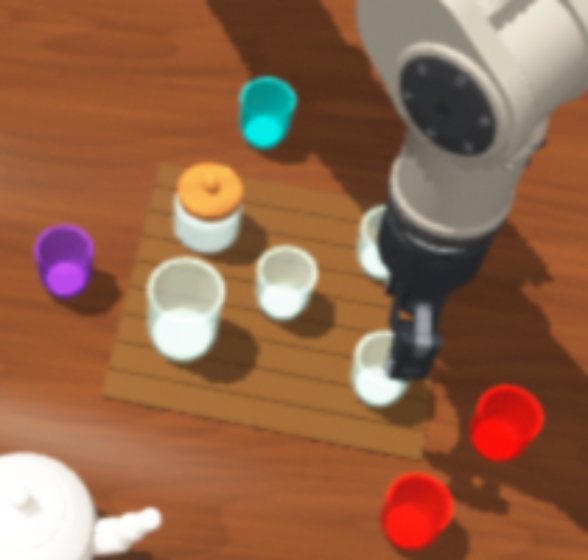

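```bash
python3 - <<'E'
from h import *
q=r.grab_frame("scene");W=cloud(q)
print('tcp proj',proj(q,r.get_obs()['tcp_pos']))
m=(W[...,2]>.085)&(W[...,2]<.115)&(W[...,0]>.5)&(W[...,0]<.68)&(W[...,1]>.22)&(W[...,1]<.38)
P=W[m];print(len(P));
for a in (0,1): print(np.percentile(P[:,a],[1,25,50,75,99]).round(4))
for k in P[::max(1,len(P)//25)]: print(k.round(3))
E
```

```text
tcp proj (np.float64(430.7899216821155), np.float64(248.14265098936718))
28
[0.5467 0.5523 0.6263 0.6308 0.633 ]
[0.3092 0.3106 0.3128 0.3199 0.3299]
[0.546 0.309 0.113]
[0.549 0.309 0.113]
[0.551 0.31  0.108]
[0.552 0.312 0.112]
[0.552 0.311 0.106]
[0.552 0.313 0.107]
[0.552 0.312 0.101]
[0.55  0.314 0.1  ]
[0.619 0.31  0.104]
[0.624 0.309 0.108]
[0.626 0.313 0.113]
[0.626 0.309 0.107]
[0.627 0.311 0.109]
[0.627 0.313 0.112]
[0.627 0.31  0.105]
[0.625 0.312 0.102]
[0.628 0.313 0.109]
[0.631 0.313 0.109]
[0.632 0.315 0.112]
[0.633 0.317 0.114]
[0.631 0.319 0.111]
[0.63  0.322 0.11 ]
[0.632 0.323 0.114]
[0.632 0.325 0.114]
[0.625 0.332 0.102]
[0.63  0.322 0.105]
[0.633 0.324 0.11 ]
[0.633 0.326 0.111]
```

>>> play_rows([
  [0.6,0,0,-0.025,0],
  [0.6,0,0,-0.05,0],
  [0.6,0,0,-0.065,0],
  [0.6,0,0,-0.074,0],
  [0.6,0,0,-0.074,0],
  [0.1,0,0,-0.074,0],
  [0.0,0,0,-0.074,0],
  [0.0,0,0,-0.074,0],
  [0.0,0,0,-0.074,0],
  [0.0,0,0,-0.074,0],
], force=25)

```text
clock: 5.55
tcp_pos: [0.584, 0.3182, 0.0265]
orientation: [0.001, 1.569, 0.001]
contact_force: [-1.0, -0.8, 6.3]
grip_width: 0.0495
```

>>> play_rows([
  [-0.2,0,0,0,0],
  [-0.2,0,0,0,0],
  [-0.2,0,0,0.01,0],
  [-0.2,0,0,0.03,0],
  [-0.2,0,0,0.055,0],
  [-0.2,0,0,0.085,0],
  [-0.2,0,0,0.11,0],
  [-0.2,0,0,0.12,0],
  [-0.2,0,0,0.12,0],
  [-0.2,0,0,0.12,0],
])

```text
clock: 6.55
tcp_pos: [0.583, 0.317, 0.1442]
orientation: [-0.001, 1.572, -0.001]
contact_force: [0.6, -0.2, -2.3]
grip_width: 0.0492
```

```bash
python3 - <<'E'
from h import *
q=r.grab_frame("scene"); cv2.imwrite('pics/s2.png',cv2.resize(q['pixels'][130:330,290:500],None,fx=2.8,fy=2.8))
o=r.get_obs();print(o['tcp_pos'],o['grip_width'],o['contact_force'])
E
```

```text
[0.58275282 0.3167886  0.14368302] 0.04990270620615597 [-0.02563681  0.03231803 -1.19389868]
```

View pics/s2.png

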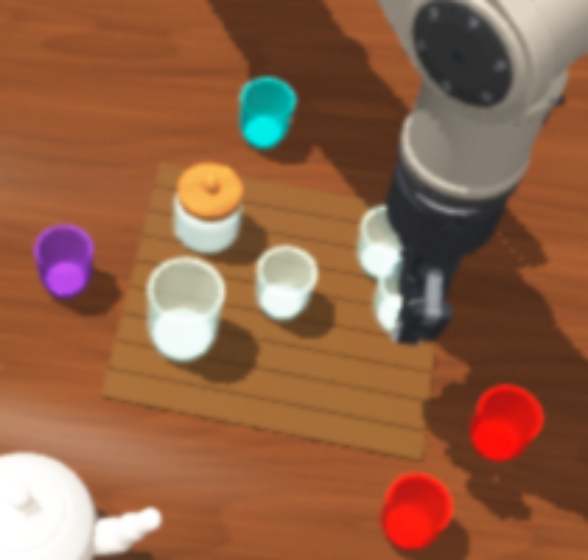

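>>> play_rows([
  [-0.2,0,-0.015,0,0],
  [-0.2,0,-0.04,0,0],
  [-0.2,0.001,-0.075,0,0],
  [-0.2,0.001,-0.11,0,0],
  [-0.2,0.002,-0.15,0,0],
  [-0.2,0.002,-0.19,0,0],
  [-0.2,0.003,-0.23,0,0],
  [-0.2,0.003,-0.27,0,0],
  [-0.2,0.004,-0.31,0,0],
  [-0.2,0.004,-0.35,0,0],
])

```text
clock: 7.6
tcp_pos: [0.5863, -0.0354, 0.1443]
orientation: [0.0, 1.573, -0.001]
contact_force: [0.9, -0.1, -0.5]
grip_width: 0.049
```

>>> play_rows([
  [-0.2,0,-0.04,0,0],
  [-0.2,0.001,-0.08,0,0],
  [-0.2,0.001,-0.12,0,0],
  [-0.2,0.002,-0.16,0,0],
  [-0.2,0.002,-0.195,0,0],
  [-0.2,0.003,-0.225,0,0],
  [-0.2,0.003,-0.245,0,0],
  [-0.2,0.003,-0.257,0,0],
  [-0.2,0.003,-0.26,0,0],
  [-0.2,0.003,-0.26,0,0],
])

```text
clock: 8.6
tcp_pos: [0.59, -0.2919, 0.1448]
orientation: [0.001, 1.572, 0.001]
contact_force: [-0.1, 0.4, -2.0]
grip_width: 0.0491
```

>>> play_rows([
  [-0.2,0,0,-0.02,0],
  [-0.2,0,0,-0.045,0],
  [-0.2,0,0,-0.07,0],
  [-0.2,0,0,-0.09,0],
  [-0.2,0,0,-0.095,0],
  [-0.2,0,0,-0.095,0],
])

```text
clock: 9.2
tcp_pos: [0.5904, -0.2907, 0.0498]
orientation: [-0.0, 1.572, 0.003]
contact_force: [-0.5, -0.3, -1.0]
grip_width: 0.0492
```

```bash
cat > chk.py <<'E'
from h import *
import sys
x0,y0,rad=map(float,sys.argv[1:4]); tag=sys.argv[4]
o=r.get_obs();print(o['tcp_pos'].round(4),o['grip_width'].round(4),o['contact_force'].round(1))
for n in ("top","scene"):
    q=r.grab_frame(n);W=cloud(q)
    d=np.hypot(W[...,0]-x0,W[...,1]-y0)
    m=(d<rad)&(W[...,2]<.02);
    P=W[m]; print(n,'tcp px',np.round(proj(q,o['tcp_pos'])))
    u,v=map(int,proj(q,[x0,y0,.03]))
    c=q['pixels'][max(0,v-70):v+70,max(0,u-90):u+90]
    cv2.imwrite(f'pics/{tag}_{n}.png',cv2.resize(c,None,fx=3.5,fy=3.5,interpolation=cv2.INTER_CUBIC))
a=cv2.imread(f'pics/{tag}_top.png');b=cv2.imread(f'pics/{tag}_scene.png')
h=min(a.shape[0],b.shape[0]);cv2.imwrite(f'pics/{tag}.png',cv2.resize(np.hstack([a[:h],b[:h]]),(800,int(800*h/(a.shape[1]+b.shape[1])))))
E
python3 chk.py .59 -.292 .06 k1
```

```text
Traceback (most recent call last):
  File "chk.py", line 4, in <module>
    o=r.get_obs();print(o['tcp_pos'].round(4),o['grip_width'].round(4),o['contact_force'].round(1))
                                              ^^^^^^^^^^^^^^^^^^^^^
AttributeError: 'float' object has no attribute 'round'
```

```bash
sed -i "s/o\['grip_width'\].round(4)/round(o['grip_width'],4)/" chk.py; python3 chk.py .59 -.292 .06 k1
```

```text
[ 0.5904 -0.2907  0.0498] 0.0492 [-0.5 -0.3 -1. ]
top tcp px [494. 215.]
scene tcp px [168. 234.]
```

View pics/k1.png

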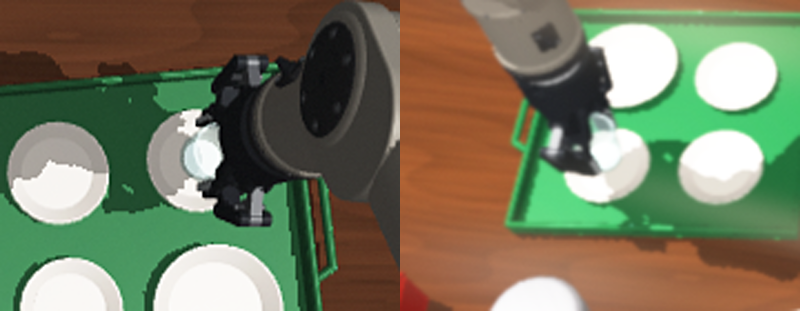

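>>> play_rows([
  [-0.2,0,0,-0.007,0],
  [-0.2,0,0,-0.012,0],
  [-0.2,0,0,-0.014,0],
  [-0.2,0,0,-0.016,0],
  [-0.2,0,0,-0.016,0],
])

```text
clock: 9.8
tcp_pos: [0.5903, -0.2924, 0.034]
orientation: [0.0, 1.571, 0.0]
contact_force: [0.1, -0.4, -1.4]
grip_width: 0.0494
```

>>> play_rows([
  [-0.2,0,0,-0.001,0],
  [-0.2,0,0,-0.0015,0],
  [-0.2,0,0,-0.002,0],
  [-0.2,0,0,-0.002,0],
])

```text
clock: 10.2
tcp_pos: [0.5905, -0.2924, 0.0323]
orientation: [0.0, 1.571, 0.0]
contact_force: [0.2, -0.0, -0.2]
grip_width: 0.0492
```

Force is going from −1.4 to −0.2 N; probing slightly further for contact.

>>> play_rows([
  [-0.2,0,0,-0.0005,0],
  [-0.2,0,0,-0.001,0],
  [-0.2,0,0,-0.001,0],
])

```text
clock: 10.5
tcp_pos: [0.5906, -0.2925, 0.0316]
orientation: [-0.0, 1.571, -0.0]
contact_force: [-0.3, -0.2, 0.9]
grip_width: 0.0494
```

Contact. Release slowly, then rise.

>>> play_rows([
  [0.2,0,0,0,0],
  [0.3,0,0,0,0],
  [0.4,0,0,0,0],
  [0.5,0,0,0,0],
  [0.5,0,0,0.004,0],
  [0.5,0,0,0.02,0],
  [0.5,0,0,0.05,0],
  [0.55,0,0,0.09,0],
  [0.6,0,0.04,0.12,0],
  [0.6,0,0.08,0.12,0],
])

```text
clock: 11.5
tcp_pos: [0.5937, -0.2135, 0.1578]
orientation: [0.0, 1.561, -0.005]
contact_force: [0.6, 0.5, 0.7]
grip_width: 0.0685
```

>>> play_rows([
  [0.6,-0.005,0.04,0,0],
  [0.6,-0.01,0.08,0,0],
  [0.6,-0.02,0.12,0,0],
  [0.6,-0.03,0.165,0,0],
  [0.6,-0.04,0.21,0,0],
  [0.6,-0.05,0.255,0,0],
  [0.6,-0.06,0.3,0,0],
  [0.6,-0.07,0.34,0,0],
  [0.6,-0.075,0.38,0,0],
  [0.6,-0.08,0.41,0,0],
])

```text
clock: 12.5
tcp_pos: [0.5101, 0.2008, 0.153]
orientation: [-0.001, 1.569, 0.003]
contact_force: [0.1, 0.0, 0.3]
grip_width: 0.0689
```

```bash
cat > meas.py <<'E'
from h import *
o=r.get_obs();print(o['clock'],o['tcp_pos'].round(4),round(o['grip_width'],4))
for n in ("top","scene"):
    p=r.grab_frame(n); W=cloud(p); cv2.imwrite(f'pics/m_{n}_{round(o["clock"]*100)}.png',p['pixels'])
    for l in ("cup_a","serving_cup","saucer_a","saucer_large"):
        for d in r.outline_of(p,l):
            m=d['mask']; Q=W[m]; Q=Q[~np.isnan(Q[:,2])]
            if len(Q)<20 or d['conf']<.4: continue
            vs,us=np.nonzero(m); zt=np.percentile(Q[:,2],98); T=Q[Q[:,2]>zt-.006]
            print(n,l,round(d['conf'],2),(round(us.mean()),round(vs.mean())),'z',np.round(zt,3),np.round(circ(T[:,:2]),4))
E
python3 meas.py
```

```text
12.5 [0.5101 0.2008 0.153 ] 0.0689
top cup_a 0.89 (495, 216) z 0.063 [ 0.5895 -0.2932  0.0231]
top cup_a 0.8 (125, 197) z 0.055 [0.6195 0.4143 0.023 ]
top cup_a 0.8 (319, 257) z 0.055 [0.5077 0.0422 0.0226]
top cup_a 0.72 (164, 154) z 0.054 [0.7046 0.3432 0.0231]
top serving_cup 0.81 (262, 233) z 0.081 [0.5519 0.1492 0.0288]
top saucer_a 0.92 (485, 218) z 0.025 [ 0.594  -0.2927  0.0272]
top saucer_a 0.69 (433, 285) z 0.016 [ 0.457  -0.1804  0.0392]
top saucer_a 0.62 (427, 223) z 0.015 [ 0.5786 -0.17    0.0376]
top saucer_large 0.66 (499, 285) z 0.018 [ 0.4583 -0.3095  0.0525]
scene cup_a 0.95 (438, 312) z 0.055 [0.7066 0.3462 0.023 ]
scene cup_a 0.83 (169, 235) z 0.063 [ 0.5901 -0.2899  0.0233]
scene cup_a 0.8 (470, 280) z 0.055 [0.6209 0.4173 0.0231]
scene cup_a 0.74 (313, 223) z 0.055 [0.5091 0.0451 0.0229]
scene cup_a 0.7 (428, 216) z 0.058 [0.4582 0.321  0.023 ]
scene cup_a 0.65 (392, 230) z 0.058 [0.5103 0.2355 0.0233]
scene serving_cup 0.94 (356, 240) z 0.082 [0.5534 0.1526 0.0292]
scene serving_cup 0.51 (428, 216) z 0.058 [0.4582 0.3212 0.0231]
scene saucer_a 0.9 (174, 245) z 0.017 [ 0.5906 -0.2908  0.0402]
scene saucer_a 0.82 (223, 243) z 0.016 [ 0.5779 -0.1661  0.0392]
scene saucer_a 0.59 (230, 202) z 0.015 [ 0.4561 -0.1772  0.0356]
scene saucer_large 0.74 (181, 197) z 0.018 [ 0.4588 -0.3061  0.052 ]
```

>>> play_rows([
  [0.6,-0.001,0.025,0,0],
  [0.6,-0.001,0.036,-0.01,0],
  [0.6,-0.001,0.036,-0.03,0],
  [0.6,-0.001,0.036,-0.06,0],
  [0.6,-0.001,0.036,-0.09,0],
  [0.6,-0.001,0.036,-0.11,0],
  [0.6,-0.001,0.036,-0.12,0],
  [0.6,-0.001,0.036,-0.126,0],
  [0.6,-0.001,0.036,-0.126,0],
  [0.1,-0.001,0.036,-0.126,0],
])

```text
clock: 14.0
tcp_pos: [0.5101, 0.2339, 0.0261]
orientation: [0.001, 1.57, 0.001]
contact_force: [0.9, -0.2, 0.4]
grip_width: 0.0553
```

>>> play_rows([
  [0,0,0,0,0],
  [-0.2,0,0,0,0],
  [-0.2,0,0,0,0],
  [-0.2,0,0,0,0],
  [-0.2,0,0,0.01,0],
  [-0.2,0,0,0.03,0],
  [-0.2,0,0,0.06,0],
  [-0.2,0,0,0.095,0],
  [-0.2,0,0,0.12,0],
  [-0.2,0,0,0.125,0],
])

```text
clock: 15.0
tcp_pos: [0.5112, 0.2346, 0.154]
orientation: [0.002, 1.565, 0.002]
contact_force: [-0.6, 1.0, -0.7]
grip_width: 0.0496
```

>>> play_rows([
  [-0.2,0.003,-0.02,0,0],
  [-0.2,0.009,-0.055,0,0],
  [-0.2,0.017,-0.1,0,0],
  [-0.2,0.025,-0.145,0,0],
  [-0.2,0.033,-0.19,0,0],
  [-0.2,0.041,-0.235,0,0],
  [-0.2,0.049,-0.28,0,0],
  [-0.2,0.056,-0.32,0,0],
  [-0.2,0.062,-0.36,0,0],
  [-0.2,0.066,-0.385,0,0],
])

```text
clock: 16.0
tcp_pos: [0.5747, -0.1557, 0.1493]
orientation: [0.002, 1.572, -0.004]
contact_force: [-0.1, 0.7, -0.4]
grip_width: 0.0494
```

>>> play_rows([
  [-0.2,0.003,-0.012,0,0],
  [-0.2,0.003,-0.016,-0.01,0],
  [-0.2,0.003,-0.016,-0.04,0],
  [-0.2,0.003,-0.016,-0.07,0],
  [-0.2,0.003,-0.016,-0.09,0],
  [-0.2,0.003,-0.016,-0.105,0],
  [-0.2,0.003,-0.016,-0.112,0],
  [-0.2,0.003,-0.016,-0.115,0],
  [-0.2,0.003,-0.016,-0.116,0],
  [-0.2,0.003,-0.016,-0.117,0],
])

```text
clock: 17.0
tcp_pos: [0.5792, -0.1674, 0.0341]
orientation: [-0.0, 1.569, -0.0]
contact_force: [-0.1, -0.5, -1.7]
grip_width: 0.0494
```

>>> play_rows([
  [-0.2,0,0,-0.0005,0],
  [-0.2,0,0,-0.001,0],
  [-0.2,0,0,-0.001,0],
])

```text
clock: 17.3
tcp_pos: [0.5786, -0.1676, 0.0326]
orientation: [0.0, 1.57, -0.0]
contact_force: [-0.1, 0.1, -1.9]
grip_width: 0.0494
```

>>> play_rows([
  [-0.2,0,0,-0.0005,0],
  [-0.2,0,0,-0.001,0],
  [-0.2,0,0,-0.001,0],
])

```text
clock: 17.6
tcp_pos: [0.5786, -0.1675, 0.0315]
orientation: [0.0, 1.571, -0.0]
contact_force: [-0.8, -0.7, 1.2]
grip_width: 0.0493
```

>>> play_rows([
  [-0.2,0,0,-0.0005,0],
  [-0.2,0,0,-0.0007,0],
  [-0.2,0,0,-0.0007,0],
])

```text
clock: 17.9
tcp_pos: [0.5786, -0.1675, 0.0313]
orientation: [-0.0, 1.571, -0.0]
contact_force: [-3.0, 0.5, 6.8]
grip_width: 0.0497
```

>>> play_rows([
  [-0.2,0,0,0.0006,0],
  [0.2,0,0,0.0006,0],
  [0.3,0,0,0.0006,0],
  [0.4,0,0,0.0006,0],
  [0.5,0,0,0.001,0],
  [0.5,0,0,0.02,0],
  [0.5,0,0,0.05,0],
  [0.55,0,0,0.09,0],
  [0.6,0,0.04,0.12,0],
  [0.6,-0.01,0.08,0.12,0],
])

```text
clock: 18.9
tcp_pos: [0.5725, -0.0875, 0.1553]
orientation: [0.002, 1.561, -0.003]
contact_force: [0.2, 0.8, -0.5]
grip_width: 0.0687
```

>>> play_rows([
  [0.6,-0.02,0.045,0,0],
  [0.6,-0.03,0.09,0,0],
  [0.6,-0.04,0.135,0,0],
  [0.6,-0.05,0.18,0,0],
  [0.6,-0.06,0.225,0,0],
  [0.6,-0.07,0.27,0,0],
  [0.6,-0.08,0.31,0,0],
  [0.6,-0.09,0.35,0,0],
  [0.6,-0.1,0.38,0,0],
  [0.6,-0.11,0.4,0,0],
])

```text
clock: 19.9
tcp_pos: [0.4574, 0.3156, 0.1509]
orientation: [-0.001, 1.571, 0.003]
contact_force: [0.5, -0.4, -0.5]
grip_width: 0.0683
```

```bash
python3 meas.py
```

```text
19.9 [0.4574 0.3156 0.1509] 0.0683
top cup_a 0.85 (495, 216) z 0.063 [ 0.5896 -0.2927  0.023 ]
top cup_a 0.78 (164, 154) z 0.055 [0.7045 0.3429 0.0229]
top cup_a 0.66 (173, 283) z 0.058 [0.4566 0.3174 0.0229]
top cup_a 0.65 (256, 294) z 0.077 [0.4359 0.163  0.0063]
top cup_a 0.64 (430, 221) z 0.063 [ 0.5777 -0.1681  0.023 ]
top cup_a 0.6 (231, 355) z 0.055 [0.3231 0.2051 0.023 ]
top serving_cup 0.61 (262, 232) z 0.082 [0.5522 0.1493 0.0292]
top saucer_a 0.97 (433, 285) z 0.016 [ 0.4573 -0.1804  0.0399]
top saucer_a 0.67 (425, 224) z 0.06 [ 0.5776 -0.1686  0.0241]
top saucer_a 0.56 (485, 219) z 0.016 [ 0.5904 -0.2943  0.0406]
top saucer_large 0.7 (499, 285) z 0.017 [ 0.4584 -0.3098  0.0515]
scene cup_a 0.97 (471, 281) z 0.055 [0.621  0.4177 0.023 ]
scene cup_a 0.94 (221, 237) z 0.063 [ 0.5784 -0.1652  0.023 ]
scene cup_a 0.94 (169, 236) z 0.063 [ 0.5902 -0.2897  0.0232]
scene cup_a 0.94 (428, 216) z 0.057 [0.4584 0.321  0.023 ]
scene cup_a 0.75 (313, 223) z 0.054 [0.509  0.045  0.0232]
scene cup_a 0.64 (438, 312) z 0.056 [0.7063 0.3464 0.0231]
scene cup_a 0.63 (385, 170) z 0.055 [0.3238 0.209  0.023 ]
scene serving_cup 0.97 (355, 240) z 0.081 [0.5537 0.1526 0.0291]
scene saucer_a 0.86 (174, 246) z 0.017 [ 0.5906 -0.2903  0.0406]
scene saucer_a 0.68 (230, 202) z 0.016 [ 0.4575 -0.1769  0.0396]
scene saucer_large 0.77 (181, 197) z 0.017 [ 0.4587 -0.3064  0.0517]
```

>>> play_rows([
  [0.6,-0.001,0.007,-0.01,0],
  [0.6,-0.001,0.007,-0.03,0],
  [0.6,-0.001,0.007,-0.06,0],
  [0.6,-0.001,0.007,-0.09,0],
  [0.6,-0.001,0.007,-0.11,0],
  [0.6,-0.001,0.007,-0.12,0],
  [0.6,-0.001,0.007,-0.1255,0],
  [0.6,-0.001,0.007,-0.1255,0],
  [0.6,-0.001,0.007,-0.1255,0],
  [0.1,-0.001,0.007,-0.1255,0],
])

```text
clock: 21.4
tcp_pos: [0.4581, 0.3201, 0.0261]
orientation: [0.001, 1.569, 0.001]
contact_force: [-0.3, -0.5, 0.0]
grip_width: 0.0551
```

>>> play_rows([
  [0,0,0,0,0],
  [-0.2,0,0,0,0],
  [-0.2,0,0,0,0],
  [-0.2,0,0,0,0],
  [-0.2,0,0,0.01,0],
  [-0.2,0,0,0.03,0],
  [-0.2,0,0,0.06,0],
  [-0.2,0,0,0.095,0],
  [-0.2,0,0,0.12,0],
  [-0.2,0,0,0.125,0],
])

```text
clock: 22.4
tcp_pos: [0.4589, 0.3208, 0.1537]
orientation: [0.003, 1.566, 0.002]
contact_force: [-0.5, 0.5, -1.4]
grip_width: 0.0496
```

>>> play_rows([
  [-0.2,0.003,-0.02,0,0],
  [-0.2,0.009,-0.055,0,0],
  [-0.2,0.017,-0.1,0,0],
  [-0.2,0.025,-0.145,0,0],
  [-0.2,0.03,-0.19,0,0],
  [-0.2,0.03,-0.235,0,0],
  [-0.2,0.03,-0.28,0,0],
  [-0.2,0.026,-0.325,0,0],
  [-0.2,0.02,-0.37,0,0],
  [-0.2,0.014,-0.41,0,0],
])

```text
clock: 23.4
tcp_pos: [0.4702, -0.0929, 0.1495]
orientation: [0.001, 1.572, -0.001]
contact_force: [0.4, -0.8, -0.7]
grip_width: 0.0497
```

>>> play_rows([
  [-0.2,-0.007,-0.04,0,0],
  [-0.2,-0.011,-0.07,0,0],
  [-0.2,-0.014,-0.085,0,0],
  [-0.2,-0.014,-0.088,-0.02,0],
  [-0.2,-0.014,-0.088,-0.05,0],
  [-0.2,-0.014,-0.088,-0.08,0],
  [-0.2,-0.014,-0.088,-0.1,0],
  [-0.2,-0.014,-0.088,-0.112,0],
  [-0.2,-0.014,-0.088,-0.115,0],
  [-0.2,-0.014,-0.088,-0.117,0],
])

```text
clock: 24.4
tcp_pos: [0.4577, -0.1784, 0.0332]
orientation: [-0.0, 1.571, 0.0]
contact_force: [0.2, -0.6, -1.5]
grip_width: 0.0496
```

>>> play_rows([
  [-0.2,0,0,-0.0005,0],
  [-0.2,0,0,-0.001,0],
  [-0.2,0,0,-0.001,0],
])

```text
clock: 24.7
tcp_pos: [0.4579, -0.1786, 0.0327]
orientation: [-0.0, 1.57, -0.0]
contact_force: [-0.3, -0.0, -0.7]
grip_width: 0.0497
```

>>> play_rows([
  [-0.2,0,0,-0.0005,0],
  [-0.2,0,0,-0.001,0],
  [-0.2,0,0,-0.001,0],
])

```text
clock: 25.0
tcp_pos: [0.4576, -0.1785, 0.0313]
orientation: [-0.0, 1.57, -0.0]
contact_force: [0.3, -0.0, 0.7]
grip_width: 0.0496
```

>>> play_rows([
  [-0.2,0,0,-0.0003,0],
  [0.2,0,0,-0.0003,0],
  [0.3,0,0,-0.0003,0],
  [0.4,0,0,0,0],
  [0.5,0,0,0.001,0],
  [0.5,0,0,0.02,0],
  [0.5,0,0,0.05,0],
  [0.55,0,0,0.09,0],
  [0.6,0.01,0.04,0.13,0],
  [0.9,0.02,0.08,0.15,0],
])

```text
clock: 26.0
tcp_pos: [0.4775, -0.102, 0.1822]
orientation: [0.003, 1.568, -0.005]
contact_force: [1.4, 0.3, 0.0]
grip_width: 0.0803
```

>>> play_rows([
  [0.9,0.01,0.045,0,0],
  [0.9,0.02,0.09,0,0],
  [0.9,0.03,0.13,0,0],
  [0.9,0.045,0.17,0,0],
  [0.9,0.06,0.21,0,0],
  [0.9,0.07,0.235,0,0],
  [0.9,0.075,0.249,0,0],
  [0.9,0.075,0.249,0,0],
  [0.9,0.075,0.249,0,0],
])

```text
clock: 26.9
tcp_pos: [0.5515, 0.1465, 0.1793]
orientation: [-0.0, 1.572, -0.002]
contact_force: [-0.0, -0.5, -0.1]
grip_width: 0.0812
```

```bash
python3 meas.py; ls -t pics|head -2
```

```text
26.9 [0.5515 0.1465 0.1793] 0.0812
top cup_a 0.87 (431, 222) z 0.064 [ 0.5776 -0.1681  0.023 ]
top cup_a 0.83 (164, 154) z 0.055 [0.7047 0.3432 0.0231]
top cup_a 0.67 (125, 198) z 0.055 [0.6191 0.4142 0.023 ]
top cup_a 0.66 (437, 285) z 0.063 [ 0.4572 -0.1793  0.0228]
top cup_a 0.64 (232, 355) z 0.055 [0.3229 0.2051 0.0232]
top saucer_a 0.8 (431, 284) z 0.06 [ 0.4566 -0.1799  0.024 ]
top saucer_a 0.77 (485, 219) z 0.021 [ 0.5937 -0.2897  0.0389]
top saucer_a 0.59 (425, 224) z 0.016 [ 0.5784 -0.1696  0.0408]
top saucer_large 0.75 (499, 285) z 0.018 [ 0.4586 -0.3095  0.0525]
scene cup_a 0.95 (228, 195) z 0.063 [ 0.4574 -0.1762  0.0232]
scene cup_a 0.74 (387, 170) z 0.343 [0.5643 0.1776 0.0087]
scene cup_a 0.73 (313, 223) z 0.055 [0.5094 0.0451 0.023 ]
scene cup_a 0.7 (438, 313) z 0.055 [0.7063 0.3464 0.0232]
scene cup_a 0.68 (221, 237) z 0.063 [ 0.5783 -0.1652  0.0231]
scene cup_a 0.68 (470, 281) z 0.055 [0.6213 0.4175 0.0231]
scene cup_a 0.56 (169, 235) z 0.064 [ 0.5903 -0.2897  0.023 ]
scene serving_cup 0.85 (356, 241) z 0.082 [0.5542 0.1528 0.0293]
scene saucer_a 0.66 (224, 247) z 0.016 [ 0.5785 -0.1661  0.0406]
scene saucer_a 0.6 (231, 205) z 0.025 [ 0.4551 -0.1772  0.0242]
scene saucer_a 0.58 (174, 245) z 0.018 [ 0.591  -0.2896  0.0404]
scene saucer_large 0.56 (181, 197) z 0.017 [ 0.4581 -0.306   0.0511]
m_scene_2690.png
m_top_2690.png
```

>>> play_rows([
  [0.9,0,0,-0.03,0],
  [0.9,0,0,-0.06,0],
  [0.9,0,0,-0.065,0],
  [0.9,0,0,-0.065,0],
])

```text
clock: 27.8
tcp_pos: [0.5513, 0.148, 0.1142]
orientation: [-0.0, 1.573, -0.0]
contact_force: [0.1, -0.7, -0.3]
grip_width: 0.0813
```

>>> play_rows([
  [0.9,0.0015,0.003,-0.01,0],
  [0.9,0.0015,0.003,-0.035,0],
  [0.9,0.0015,0.003,-0.055,0],
  [0.9,0.0015,0.003,-0.067,0],
  [0.9,0.0015,0.003,-0.071,0],
  [0.9,0.0015,0.003,-0.071,0],
  [0.5,0.0015,0.003,-0.071,0],
  [0.3,0.0015,0.003,-0.071,0],
  [0.1,0.0015,0.003,-0.071,0],
  [0.1,0.0015,0.003,-0.071,0],
], force=30)

```text
clock: 28.8
tcp_pos: [0.5541, 0.1515, 0.0449]
orientation: [0.0, 1.569, 0.0]
contact_force: [-1.6, -0.0, 7.0]
grip_width: 0.06
```

>>> play_rows([
  [0,0,0,0,0],
  [0,0,0,0,0],
  [0,0,0,0,0],
  [0,0,0,0.01,0],
  [0,0,0,0.03,0],
  [0,0,0,0.06,0],
  [0,0,0,0.09,0],
  [0,0,0,0.11,0],
  [0,0,0,0.12,0],
  [0,0,0,0.12,0],
])

```text
clock: 29.8
tcp_pos: [0.554, 0.1512, 0.1651]
orientation: [0.001, 1.568, 0.0]
contact_force: [0.9, 1.0, -1.3]
grip_width: 0.0595
```

>>> play_rows([
  [0,0,-0.02,0,0],
  [0,-0.003,-0.055,0,0],
  [0,-0.01,-0.095,0,0],
  [0,-0.02,-0.135,0,0],
  [0,-0.03,-0.175,0,0],
  [0,-0.04,-0.215,0,0],
  [0,-0.05,-0.255,0,0],
  [0,-0.06,-0.295,0,0],
  [0,-0.07,-0.335,0,0],
  [0,-0.08,-0.375,0,0],
])

```text
clock: 30.8
tcp_pos: [0.4717, -0.2253, 0.1624]
orientation: [0.001, 1.573, 0.001]
contact_force: [1.1, 0.2, -1.1]
grip_width: 0.0596
```

>>> play_rows([
  [0,-0.008,-0.03,0,0],
  [0,-0.012,-0.06,0,0],
  [0,-0.015,-0.078,0,0],
  [0,-0.015,-0.084,0,0],
  [0,-0.015,-0.084,-0.02,0],
  [0,-0.015,-0.084,-0.05,0],
  [0,-0.015,-0.084,-0.08,0],
  [0,-0.015,-0.084,-0.1,0],
  [0,-0.015,-0.084,-0.103,0],
  [0,-0.015,-0.084,-0.103,0],
])

```text
clock: 31.8
tcp_pos: [0.4583, -0.3066, 0.0601]
orientation: [0.0, 1.572, 0.002]
contact_force: [1.3, 0.4, -1.0]
grip_width: 0.06
```

```bash
python3 chk.py .4586 -.308 .06 k2; python3 meas.py | grep -E "serving|large"
```

```text
[ 0.4583 -0.3066  0.0601] 0.06 [ 1.3  0.4 -1. ]
top tcp px [506. 285.]
scene tcp px [176. 187.]
top serving_cup 0.85 (501, 284) z 0.099 [ 0.46   -0.3075  0.0282]
top saucer_large 0.97 (487, 285) z 0.04 [ 0.4611 -0.3306  0.0482]
scene serving_cup 0.91 (180, 187) z 0.098 [ 0.4599 -0.3046  0.0283]
scene serving_cup 0.74 (364, 203) z 0.075 [0.4357 0.1612 0.0121]
scene saucer_large 0.81 (182, 202) z 0.028 [ 0.4934 -0.2807  0.0377]
```

View pics/k2.png

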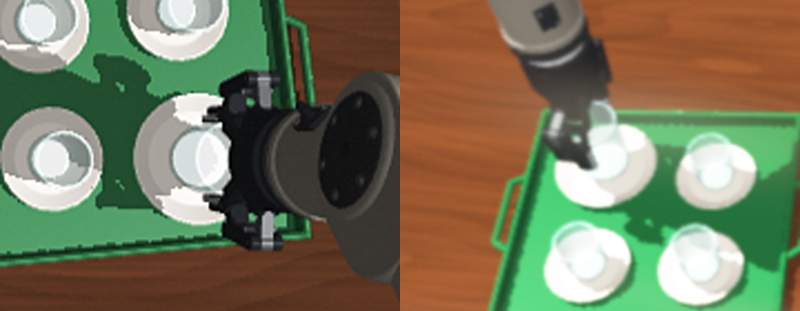

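>>> play_rows([
  [0,-0.0005,-0.0015,-0.003,0],
  [0,-0.0005,-0.0015,-0.006,0],
  [0,-0.0005,-0.0015,-0.008,0],
  [0,-0.0005,-0.0015,-0.009,0],
  [0,-0.0005,-0.0015,-0.009,0],
])

```text
clock: 32.9
tcp_pos: [0.4577, -0.3093, 0.0514]
orientation: [0.0, 1.571, 0.0]
contact_force: [0.8, -0.2, -1.1]
grip_width: 0.0599
```

>>> play_rows([
  [0,0,0,-0.0005,0],
  [0,0,0,-0.001,0],
  [0,0,0,-0.001,0],
])

```text
clock: 33.2
tcp_pos: [0.4579, -0.3094, 0.0507]
orientation: [-0.0, 1.571, 0.0]
contact_force: [-0.6, -0.6, -2.0]
grip_width: 0.0599
```

>>> play_rows([
  [0,0.0007,0.001,0,0],
  [0,0.0007,0.001,-0.0005,0],
  [0,0.0007,0.001,-0.001,0],
  [0,0.0007,0.001,-0.001,0],
])

```text
clock: 33.6
tcp_pos: [0.4587, -0.3084, 0.0499]
orientation: [-0.0, 1.571, -0.0]
contact_force: [-1.2, 0.8, 1.4]
grip_width: 0.0601
```

>>> play_rows([
  [0,0,0,-0.0005,0],
  [0,0,0,-0.0005,0],
  [0,0,0,-0.0005,0],
])

```text
clock: 33.9
tcp_pos: [0.4587, -0.3085, 0.0499]
orientation: [-0.0, 1.571, -0.0]
contact_force: [-2.0, 1.2, 7.4]
grip_width: 0.0599
```

>>> play_rows([
  [0,0,0,0.0004,0],
  [0.45,0,0,0.0004,0],
  [0.55,0,0,0.0004,0],
  [0.7,0,0,0.0004,0],
  [0.8,0,0,0.001,0],
  [0.8,0,0,0.02,0],
  [0.8,0,0,0.05,0],
  [0.8,0,0,0.09,0],
  [0.8,0,0,0.12,0],
  [0.8,0,0,0.15,0],
])

```text
clock: 34.9
tcp_pos: [0.4585, -0.3084, 0.2007]
orientation: [-0.0, 1.57, -0.0]
contact_force: [0.6, -1.0, -0.5]
grip_width: 0.0765
```

>>> play_rows([
  [0.8,0,0.04,0.02,0],
  [0.8,0,0.08,0.04,0],
  [0.8,0,0.12,0.04,0],
  [0.8,0,0.16,0.04,0],
  [0.8,0,0.2,0.04,0],
  [0.8,0,0.24,0.04,0],
  [0.8,0,0.28,0.04,0],
  [0.8,0,0.32,0.04,0],
  [0.8,0,0.35,0.04,0],
  [0.8,0,0.35,0.04,0],
])

```text
clock: 35.9
tcp_pos: [0.4583, 0.0464, 0.2397]
orientation: [-0.004, 1.57, 0.007]
contact_force: [0.3, 0.1, 0.3]
grip_width: 0.0768
```

```bash
python3 meas.py; python3 chk.py .52 -.24 .06 k3; python3 -c "
import cv2,glob,os
f=max(glob.glob('pics/m_top_*'),key=os.path.getmtime);a=cv2.imread(f)
cv2.imwrite('pics/final.png',cv2.resize(a[170:340,365:555],None,fx=3.4,fy=3.4))
f=max(glob.glob('pics/m_scene_*'),key=os.path.getmtime);a=cv2.imread(f)
cv2.imwrite('pics/final2.png',a)"
```

```text
35.9 [0.4583 0.0464 0.2397] 0.0768
top cup_a 0.95 (164, 154) z 0.055 [0.7044 0.3431 0.023 ]
top cup_a 0.82 (437, 285) z 0.063 [ 0.4569 -0.1796  0.0231]
top cup_a 0.79 (231, 356) z 0.055 [0.323  0.2052 0.023 ]
top cup_a 0.78 (430, 221) z 0.063 [ 0.5778 -0.1683  0.0232]
top cup_a 0.73 (125, 197) z 0.055 [0.6193 0.4143 0.0232]
top cup_a 0.57 (495, 216) z 0.063 [ 0.5894 -0.293   0.0231]
top serving_cup 0.74 (507, 285) z 0.087 [ 0.4583 -0.3093  0.0291]
top saucer_a 0.86 (425, 224) z 0.017 [ 0.5783 -0.1693  0.041 ]
top saucer_a 0.8 (485, 219) z 0.017 [ 0.5909 -0.2939  0.0411]
top saucer_a 0.75 (431, 285) z 0.061 [ 0.4566 -0.1798  0.0236]
top saucer_large 0.6 (493, 285) z 0.03 [ 0.4585 -0.3104  0.0303]
scene cup_a 0.93 (471, 281) z 0.055 [0.6211 0.4178 0.023 ]
scene cup_a 0.89 (169, 235) z 0.063 [ 0.5902 -0.2899  0.0232]
scene cup_a 0.7 (221, 237) z 0.063 [ 0.5785 -0.1651  0.0231]
scene cup_a 0.69 (313, 223) z 0.055 [0.5091 0.0451 0.0232]
scene cup_a 0.66 (438, 312) z 0.055 [0.7062 0.3465 0.023 ]
scene cup_a 0.63 (228, 195) z 0.063 [ 0.4574 -0.1765  0.0231]
scene cup_a 0.62 (385, 170) z 0.055 [0.324  0.2089 0.0231]
scene serving_cup 0.76 (176, 188) z 0.087 [ 0.4592 -0.3062  0.0292]
scene saucer_a 0.67 (173, 246) z 0.017 [ 0.5907 -0.2901  0.0407]
scene saucer_a 0.61 (231, 206) z 0.016 [ 0.4579 -0.1767  0.0403]
scene saucer_a 0.56 (224, 247) z 0.017 [ 0.5787 -0.166   0.0402]
scene saucer_large 0.81 (181, 201) z 0.017 [ 0.4586 -0.3067  0.0524]
[0.4586 0.0409 0.2392] 0.0766 [-0.5 -0.2 -0.3]
top tcp px [322. 285.]
scene tcp px [312. 151.]
```

View pics/final.png

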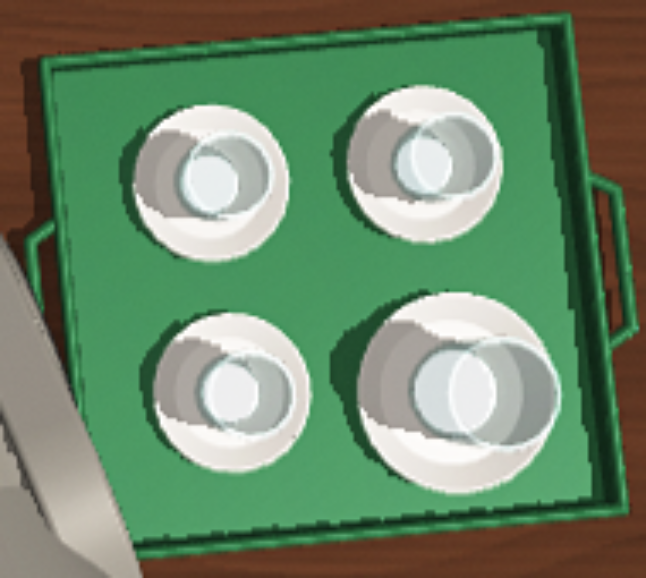

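View pics/final2.png

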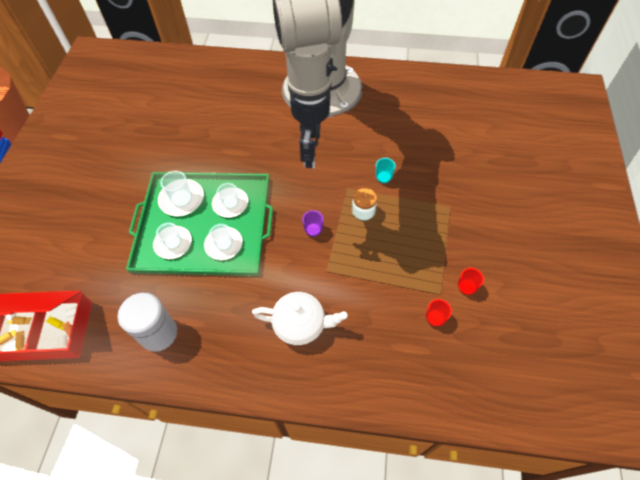

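All four clear cups stand upright and centred on their saucers in the top crop: small ones at (210,183), (424,164) and (231,391), serving cup at (455,390). The bystanders and coloured look-alikes are where they started.

```bash
python3 -c "
from bench import r
print(r.get_obs()['contact_force'].round(1)); print(r.hand_in())"
```

```text
[ 0.1  0.8 -0.7]
the job is handed in; nothing more can be done
None
```

The tea tray is laid and the job handed in, at about 37 s of the 115 s allowed. Each of the three small clear cups stands on its own small saucer, and the serving cup is on the large saucer.

- **Placing:** each cup was lowered in steps of about 1 mm until it touched, then released slowly. The force readings taken during set-down never exceeded about 7.5 N.
- **Centring:** in the last pictures from both cameras, every cup is within about 1.5 mm of its saucer's centre. Rim heights of 63 mm for the small cups and 87 mm for the serving cup (expected 62 and 86) show they stand upright.
- **Left alone:** the saucers stayed within about 1 mm of where they lay. The sugar jar, the teapot and the purple, turquoise and red look-alikes were not touched.
- **Disagreements:** the two cameras differ by about 3.5 mm in y and 1.5 mm in x, so I averaged them for absolute positions. A few partly hidden circle fits were off and I did not use them: saucers with a cup on them, and the large saucer while the gripper was over it.

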